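# Push the orange sharpening stone out of the row and home in its holder

## Task

Three sharpening stones lie side by side and touching. Push the orange one lengthways out of the row with the fingertips, sliding it on the table without lifting it, and leave the other two stones and the bottle, tin and loupe where they are. Slide it on into the blue holder until it sits fully against the rubber end stop, whose setting you must find by feel; press it home there with about 10 N for a moment (never more than 15 N on the stop), then let go and back away.

Things in the scene. Friction and masses are not known exactly. Their poses are not given: they have to be found in the camera images.
- stone_orange: terracotta-orange sharpening stone, grey band round its foot, 90 x 44 x 22 mm, about 0.22 kg (varies by a quarter). Origin: centre of the underside; x lengthways towards the holder (rear end to push at x = -45 mm), y across, z up. In any of the three places of the row; too long to grip by its ends, no room for fingers at its sides. Slides on the table at 1 to 2 N.
- stone_grey: grey sharpening stone with a dark band, same size, mass and axes as the orange one and parallel to it, ends staggered by up to 4 mm. The row lies on a flat dark square (paper-thin, not in the way). Must stay where it is (within 6 mm).
- stone_white: white sharpening stone with a grey band, same size, mass and axes, also in the row. Must stay where it is (within 6 mm).
- holder: blue U-shaped holder screwed to the table, open above, no floor. Origin: on the table, mid-line of its channel, at the stop pad's rearmost face position; x the way the stone goes in, y across. Rails 18 mm high, 10 mm thick, inner faces at y = -23.5 and +27.5 mm. Seated, the stone's origin is at x = -45 to -57 mm by the stop's setting, y about -1 mm, its rear end 25 to 37 mm out of the channel.
- holder_mouth (a point): mid-line of the holder's mouth on the table, at holder x = -65 mm; flared lips reach 15 mm farther out. At the start the orange stone's front end is 55 to 75 mm from it, the two are parallel within 0.03 rad, and the end stop lies within 3 mm of the stone's own line.
- leaf_tip (a point): tip of a steel leaf spring hinged on the holder's +y side, at holder x = -24, y = +18.5, z = 10 mm when free. The stone pushes it back about 2 mm, and it presses the stone lightly against the -y rail. This adds drag once the stone's front end has passed the mouth, full past the tip: sliding the stone then takes 2 to 7 N in all, which the tool feels on top of the force on the stop.
- end_stop: adjustable end stop: brass-nutted bracket across the holder's closed end with a black rubber pad, 42 mm wide, 15 mm high, on a steel rod. Its frame is the holder's and does not follow the pad: the pad face is set anywhere from x = 0 to x = -12 mm and locked. The setting is not measured; find it by feel. The pad gives under 1 mm at 15 N.
- oil_bottle: white oil bottle with a red cap, 36 x 36 x 105 mm, loose, 85 to 105 mm beyond the stop pad. Origin at the centre of its foot. Must stay where it is (within 8 mm).
- grease_tin: round tin with a green lid, 52 mm across, 24 mm high, loose, about 95 mm off the holder's mid-line on its -y side. Origin at the centre of its foot. Must stay where it is (within 8 mm).
- loupe: black eye loupe, 34 mm across and 34 mm high, loose, on the -y side of the row of stones. Origin at the centre of its foot. Must stay where it is (within 8 mm).
There are look-alikes about, which are no part of the job. Several things look just like the holder: the one meant starts farthest to the robot's right.

How it is judged:
On the way, in this order (a step that is already met when the one before it is completed fails the run):
1. the orange stone has been pushed clear, its rear end past the front ends of the two other stones (x of stone_orange in the frame of stone_grey above 0.092 m and x of stone_orange in the frame of stone_white above 0.092 m and distance of each of stone_grey, stone_white from where it was at the start of the episode below 0.006 m).
2. the orange stone is pressed against the end stop with 4 to 15 N for 0.2 s (contact force between stone_orange and end_stop above 4 N), for 0.2 s.
At the end, for the whole second after the job is handed in: The orange stone lies at rest and straight in the holder, released, its origin 43 to 59 mm before the holder's (the range of the stop's settings) and within 4 mm of the mid-line; grey and white stones within 6 mm, bottle, tin and loupe within 8 mm of where they stood (x of stone_orange in the frame of holder between -0.059 and -0.043 m and y of stone_orange in the frame of holder between -0.004 and 0.004 m and angle between the x axis of stone_orange and the x axis of holder, either way round below 0.06 rad and height (world z) of stone_orange below 0.004 m and distance of each of stone_grey, stone_white from where it was at the start of the episode below 0.006 m and distance of each of oil_bottle, grease_tin, loupe from where it was at the start of the episode below 0.008 m and linear speed of stone_orange below 0.01 m/s); the robot touches nothing.
It fails at once if the stone is pressed against the end stop with more than 15 N (contact force between stone_orange and end_stop above 15 N).
It fails at once if the orange stone is lifted more than 10 mm off the table (height (world z) of stone_orange above 0.01 m).
It fails at once if the grey or white stone is moved by more than 6 mm (distance of any of stone_grey, stone_white from where it was at the start of the episode above 0.006 m).
It fails at once if the bottle, tin or loupe is moved by more than 8 mm (distance of any of oil_bottle, grease_tin, loupe from where it was at the start of the episode above 0.008 m).
It also fails if it takes over 54 s, if anything falls off the work surface, if the arm or the gripper's body presses on something with over 40 N, if the wrist force passes 120 N, or if a joint passes its speed limit or range.

## Robot

A 6-joint arm with a two-finger parallel gripper is mounted at the origin on the work surface; the furniture and walls round the work are solid. World frame = base frame: x ahead of the robot, y to its left, z up, the work surface at z = 0. Lengths are in m, angles in rad, forces in N, time in s.
With the tool pointing down it reaches from about 0.275 to 0.85 m from the base axis. Payload 5.2 kg.
Tool frame: the origin (TCP) lies at the very end of the fingers, on their centre line; the grasp point (between the pads) lies 19 mm behind it; z points along the fingers, y is the line along which they close (so a half turn about z gives the same grasp; the last joint's range is limited). The gripper opens to 85 mm and grips with 20 to 120 N. Pads are 22 mm wide; open, the fingers measure 114 mm over their backs; the gripper's body (76 mm by 85 mm) begins 54 mm behind the grasp point. The pads swing forward as they close: fully open they stand 13 mm farther back than shut.
Start: joints at [1.086, 0.259, 1.535, -0, 1.348, -0.203], TCP at [0.153, 0.528, 0.231] pointing down, gripper open.
Joint ranges: [-3.14, 3.14], [-0.91, 2.08], [0.19, 2.58], [-1.22, 4.36], [0.22, 2.71], [-3.12, 3.12]. Speed limits (rad/s): [2.57, 2.57, 3.14, 3.14, 3.14, 3.14].

## Interface

Orientations are given as a 3x3 rotation matrix whose columns are the frame's x, y, z axes.
In Python, from bench import ctrl gives the robot as it stands. The module is installed in compiled form; this text tells all that it offers. Calls block until the motion is done:
- ctrl.move_to(position, orientation): joint-space move of the TCP to a pose.
- ctrl.line_to(position, rot=None, max_speed=0.15, until_force=None): straight line of the TCP; rot=None keeps the orientation; max_speed is the mean speed in m/s. With until_force (N) it stops when the force on the tool has changed by that much, and returns True; else False.
- ctrl.move_joints(angles): joint-space move.
- ctrl.gripper_to(opening, newtons=None): finger opening in m; newtons is the grip in N (None keeps the last); returns when the fingers have stopped.
- ctrl.pause(seconds).
- ctrl.solve_ik(position, orientation): joint angles nearest the present ones, or None.
- ctrl.get_state(): the state.
- ctrl.snapshot(name): name is "scene" or "top" or "wrist"; returns (picture, depth): 400x640x3 uint8, red, green, blue; 400x640 float32, m along the optical axis (not along the pixel's ray), 0 where there is no reading.
- ctrl.camera_params(name): a dict with "intrinsics" (3x3 intrinsics, pixels), "dist_coeffs" ([k1, k2, p1, p2, k3] as OpenCV has them; the pictures are not rectified), "world_from_camera" (4x4, takes a point from camera to world coordinates). Camera axes: x right, y up, looking along -z (the intrinsics and any distortion apply to the point x, -y, -z); pixel columns grow to the right and rows downward; lengths in m; the calibration is good to about 2 mm. A picture is of the moment at which its call begins: read the wrist's pose just before it. camera_params takes no time and is no camera call; for the wrist camera it gives the pose at the moment of the call.
A pose or a line that the arm cannot do raises ctrl.Unreachable and nothing moves.
- ctrl.hand_in(): hands the job in; it is judged then, once.
The state is a dict: "time_s": time; "joint_pos": joint angles; "joint_vel": joint speeds; "tau": joint torques, N m; "tool_pos": TCP position; "tcp_rot": TCP orientation; "ft_force": force on the tool from outside, world axes, zero at the start; "wrist_torque": the same for the moment, N m; "opening": finger opening in m; "grip_force": force on a finger pad.
Only numpy, scipy, OpenCV 4.12 (cv2) and the standard library are available. Lean on these libraries where they do the work, as an engineer would, in place of code of your own. Each camera call takes 0.05 s, during which the arm holds its last target. There are 200 camera calls.

## Working session

There is one attempt and no reset: what is moved stays moved. The work goes in short steps, each a Python script; the robot and the scene stay as the last script left them, time stands still between calls to the robot, and variables do not carry over. Pictures are saved under pics/ and viewed, at most 10 in all, crops included, and the job is handed in when it is done.

```bash
mkdir -p pics; cat > h.py <<'E'
import numpy as np, cv2
from bench import ctrl
def shot(n):
    p=ctrl.camera_params(n); im,d=ctrl.snapshot(n); return im,d,p
def world(u,v,d,p):
    u=np.atleast_1d(u).astype(float);v=np.atleast_1d(v).astype(float)
    q=cv2.undistortPoints(np.stack([u,v],1)[:,None],np.array(p["intrinsics"]),np.array(p["dist_coeffs"]))[:,0]
    c=np.stack([q[:,0],-q[:,1],-np.ones(len(q))],1)
    T=np.array(p["world_from_camera"])
    if d is not None: return (c*np.atleast_1d(d)[:,None])@T[:3,:3].T+T[:3,3]
    return c@T[:3,:3].T, T[:3,3]
def atz(u,v,z,p):
    r,o=world(u,v,None,p); return o+r*((z-o[2])/r[:,2])[:,None]
def proj(X,p):
    T=np.linalg.inv(np.array(p["world_from_camera"])); c=np.atleast_2d(X)@T[:3,:3].T+T[:3,3]
    c=c*[1,-1,-1]
    return cv2.projectPoints(c,np.zeros(3),np.zeros(3),np.array(p["intrinsics"]),np.array(p["dist_coeffs"]))[0][:,0]
E
python3 - <<'E'
from h import *
import pickle
for n in("top","scene"):
    im,d,p=shot(n); cv2.imwrite(f"pics/{n}.png",im[...,::-1]); pickle.dump((im,d,p),open(n+".pkl","wb")); print(n,np.round(p["world_from_camera"],3).tolist(), (d>0).mean())
E
```

```text
top [[0.03, 0.99, -0.136, 0.321], [-1.0, 0.029, -0.012, 0.173], [-0.008, 0.136, 0.991, 1.093], [0.0, 0.0, 0.0, 1.0]] 0.9958515625
scene [[0.662, 0.562, -0.497, 0.008], [-0.75, 0.484, -0.451, -0.241], [-0.013, 0.671, 0.742, 0.753], [0.0, 0.0, 0.0, 1.0]] 0.99580078125
```

View pics/top.png

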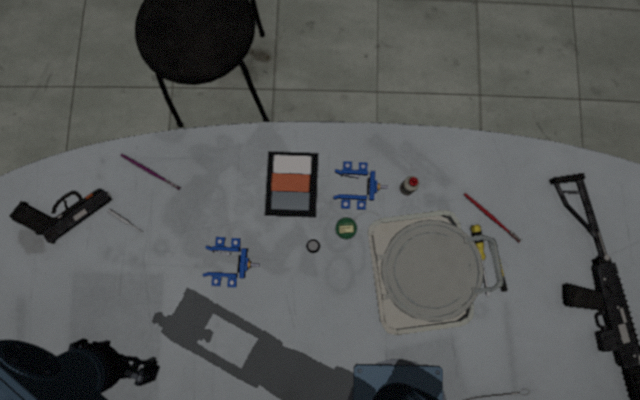

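View pics/scene.png

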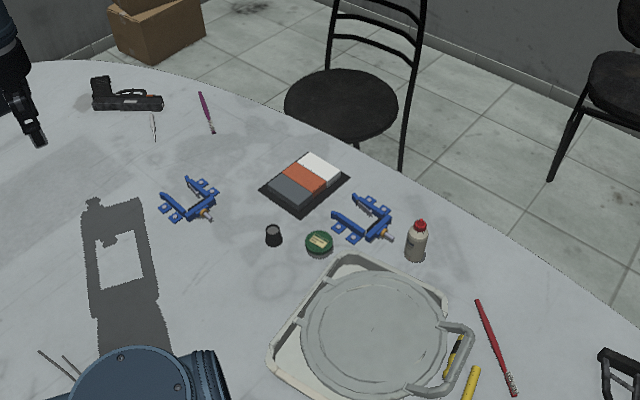

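The top view shows the orange stone mid-row at about (291,183), with white above it and grey below. The target holder is at about (355,185), the bottle at (410,185), the tin at (346,228) and the loupe at (313,246). The decoy holder is at about (228,262).

```bash
python3 - <<'E'
from h import *
import pickle
im,d,p=pickle.load(open("top.pkl","rb"))
for n,u,v in [("orange",291,183),("white",291,163),("grey",291,202),("holder mouth",336,185),("stop",372,185),("bottle",410,185),("tin",346,228),("loupe",313,246)]:
    print(n,world(u,v,d[v,u],p).round(3))
# wrist view over gap between stones and holder
c=world(318,184,d[184,318],p)[0]
R=np.array([[0,1,0],[1,0,0],[0,0,-1.]])  # tool y along world x
import itertools
s=ctrl.get_state(); print(np.round(s["tcp_rot"],3).tolist())
pw=ctrl.camera_params("wrist"); T=np.array(pw["world_from_camera"]); 
R0=np.array(s["tcp_rot"]); print("cam in tool",(R0.T@(T[:3,3]-s["tool_pos"])).round(3),(R0.T@T[:3,:3]).round(3).tolist(),np.round(pw["intrinsics"],1).tolist())
for nm,RR in (("tx=-Y",np.array([[0,-1,0],[-1,0,0],[0,0,-1.]])),("tx=+Y",np.array([[0,1,0],[1,0,0],[0,0,-1.]])),("tx=X",np.diag([1,-1,-1.])),("tx=-X",np.diag([-1,1,-1.]))):
    q=ctrl.solve_ik([c[0]-.05,c[1],.3],RR); print(nm,None if q is None else np.round(q,2))
E
```

```text
orange [[0.522 0.26  0.019]]
white [[0.571 0.262 0.02 ]]
grey [[0.476 0.258 0.022]]
holder mouth [[0.524 0.152 0.   ]]
stop [[0.523 0.066 0.016]]
bottle [[ 0.513 -0.013  0.084]]
tin [[0.418 0.126 0.022]]
loupe [[0.373 0.202 0.03 ]]
[[-0.961, 0.278, -0.001], [0.278, 0.961, -0.001], [0.0, -0.002, -1.0]]
cam in tool [ 0.068 -0.001 -0.142] [[0.0, 0.963, 0.271], [1.0, -0.0, 0.001], [0.001, 0.271, -0.963]] [[278.4, 0.0, 323.2], [0.0, 278.4, 200.4], [0.0, 0.0, 1.0]]
tx=-Y [ 0.17  0.15  1.5  -0.    1.49 -2.97]
tx=+Y [ 0.17  0.15  1.5  -0.    1.49  0.17]
tx=X [ 0.17  0.15  1.5  -0.    1.49  1.74]
tx=-X [ 0.17  0.15  1.5  -0.    1.49 -1.4 ]
```

```bash
python3 - <<'E'
from h import *
import pickle
R=np.array([[0,1,0],[1,0,0],[0,0,-1.]])
out=[]
for i,P in enumerate([[.52,.23,.2],[.52,.13,.2]]):
    ctrl.move_to(P,R); ctrl.pause(.2)
    out.append(shot("wrist")); cv2.imwrite(f"pics/w{i}.png",out[-1][0][...,::-1])
pickle.dump(out,open("w.pkl","wb")); print(ctrl.get_state()["time_s"])
E
```

```text
2.8167
```

View pics/w0.png

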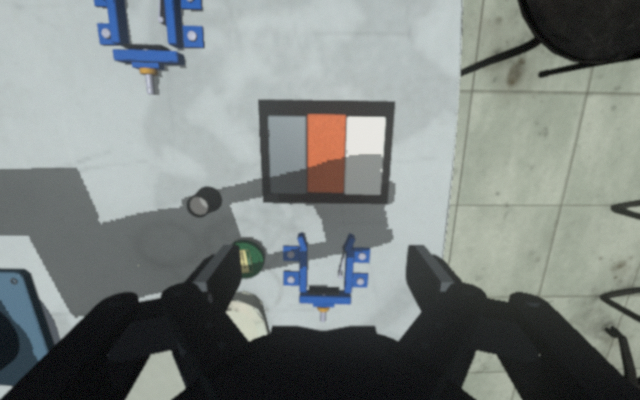

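View pics/w1.png

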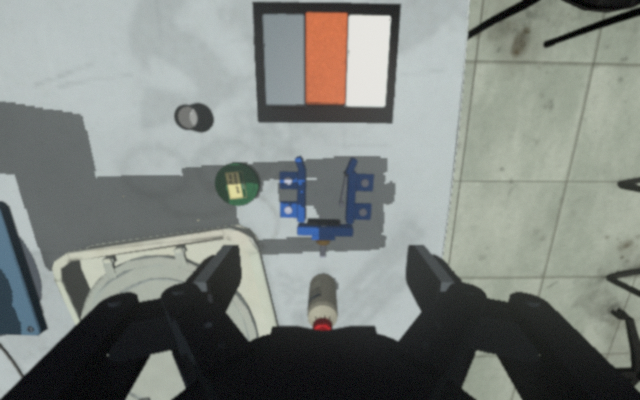

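The wrist views show the orange stone's top at about (326,153) in w0 and (326,58) in w1. In w1 the target holder spans cols 280–372, rows 157–240, with its stop pad at about (323,222). I'll segment these and fit them next.

```bash
python3 - <<'E'
from h import *
import pickle
W=pickle.load(open("w.pkl","rb")); v,u=np.mgrid[:400,:640]
def mask(im,k):
    h=cv2.cvtColor(im,cv2.COLOR_RGB2HSV).astype(int); H,S,V=h[...,0],h[...,1],h[...,2]
    return dict(orange=(H<14)&(S>120)&(V>60),blue=(H>100)&(H<130)&(S>130))[k]
for i,(im,d,p) in enumerate(W):
    X=world(u.ravel(),v.ravel(),d.ravel(),p).reshape(400,640,3)
    near=(abs(X[...,0]-.525)<.09)
    m=(mask(im,"orange")&near&(X[...,1]>.18)&(X[...,1]<.34)).astype(np.uint8)
    m=cv2.morphologyEx(m,cv2.MORPH_OPEN,np.ones((3,3)))>0
    z=np.median(X[m][:,2]); 
    Y=atz(u[m],v[m],.022,p)[:,:2]; r=cv2.minAreaRect((Y*1000).astype(np.float32))
    print("orange",i,m.sum(),"depth z",z.round(4),r)
    b=mask(im,"blue")&near&(X[...,1]<.2)&(X[...,1]>.02)
    P=X[b]; print("blue z pct",np.percentile(P[:,2],[5,25,50,75,95]).round(4), P[:,1].min().round(3),P[:,1].max().round(3))
    t=b&(X[...,2]>.012)&(X[...,2]<.024); Q=atz(u[t],v[t],.018,p)
    for y in np.arange(.06,.19,.006):
        q=np.sort(Q[abs(Q[:,1]-y)<.003][:,0])
        if len(q)>2: 
            k=np.flatnonzero(np.diff(q)>.006); print(round(y,3),[ (round(a[0],4),round(a[-1],4)) for a in np.split(q,k+1)])
    # grey/white bounding from raised points
    for nm,lo,hi in(("grey",.455,.50),("white",.55,.60)):
        t=(X[...,2]>.014)&(X[...,2]<.03)&(X[...,0]>lo)&(X[...,0]<hi)&(X[...,1]>.19)&(X[...,1]<.33)
        Q=atz(u[t],v[t],.022,p); print(nm,cv2.minAreaRect((Q[:,:2]*1000).astype(np.float32)))
a,b=[np.argwhere(0) for _ in W]
# stereo check of orange centroid height
c=[]
for im,d,p in W:
    m=mask(im,"orange")&(abs(u-326)<40)&(v<210); n,l,s,ce=cv2.connectedComponentsWithStats(m.astype(np.uint8)); c.append(ce[1+np.argmax(s[1:,4])])
for z in(.012,.017,.022,.027): print(z,[atz(*x,z,w[2])[0].round(4) for x,w in zip(c,W)])
E
```

```text
orange 0 2660 depth z 0.0219 ((522.949462890625, 263.7270202636719), (87.43077087402344, 40.705299377441406), 89.30095672607422)
blue z pct [0.0034 0.0048 0.0174 0.0181 0.019 ] 0.055 0.159
0.06 [(np.float64(0.5066), np.float64(0.5351))]
0.066 [(np.float64(0.489), np.float64(0.5554))]
0.072 [(np.float64(0.4891), np.float64(0.5552))]
0.078 [(np.float64(0.4906), np.float64(0.496)), (np.float64(0.5496), np.float64(0.5549))]
0.084 [(np.float64(0.4894), np.float64(0.4961)), (np.float64(0.5494), np.float64(0.5562))]
0.09 [(np.float64(0.4882), np.float64(0.4962)), (np.float64(0.5493), np.float64(0.5586))]
0.096 [(np.float64(0.4883), np.float64(0.4963)), (np.float64(0.5504), np.float64(0.5585))]
0.102 [(np.float64(0.4884), np.float64(0.4964)), (np.float64(0.5503), np.float64(0.5583))]
0.108 [(np.float64(0.4898), np.float64(0.4965)), (np.float64(0.5501), np.float64(0.5581))]
0.114 [(np.float64(0.49), np.float64(0.4966)), (np.float64(0.55), np.float64(0.5566))]
0.12 [(np.float64(0.4927), np.float64(0.4966)), (np.float64(0.5511), np.float64(0.5576))]
0.126 [(np.float64(0.4942), np.float64(0.4942
[... 1506 characters left out ...]
.4963)), (np.float64(0.5538), np.float64(0.5538))]
0.126 [(np.float64(0.4904), np.float64(0.4952))]
0.132 [(np.float64(0.4893), np.float64(0.4977))]
0.156 [(np.float64(0.4887), np.float64(0.4946))]
grey ((478.60272216796875, 260.8656921386719), (88.3387680053711, 42.92372512817383), 89.70845794677734)
white ((568.8065795898438, 259.6540832519531), (89.1090087890625, 38.478485107421875), 89.01724243164062)
0.012 [array([0.5228, 0.2659, 0.012 ]), array([0.5227, 0.2669, 0.012 ])]
0.017 [array([0.5228, 0.2664, 0.017 ]), array([0.5226, 0.2659, 0.017 ])]
0.022 [array([0.5227, 0.2669, 0.022 ]), array([0.5226, 0.2649, 0.022 ])]
0.027 [array([0.5227, 0.2674, 0.027 ]), array([0.5226, 0.2639, 0.027 ])]
```

Holder and stone lines agree: heading is about (-0.014,-1), the channel mid-line is at X≈0.5207 and the stone at X≈0.5227. The rear end is at y≈0.308. I'll close the fingers, come down behind the stone and push.

```bash
cat >> h.py <<'E'
R=np.array([[0.014,.9999,0],[.9999,-0.014,0],[0,0,-1.]]); R[:,:2]/=np.linalg.norm(R[:,0])
R=np.array([[.014,1,0],[1,-.014,0],[0,0,-1.]]); R[:,0]/=np.linalg.norm(R[:,0]); R[:,1]/=np.linalg.norm(R[:,1])
def st(m=""):
    s=ctrl.get_state(); print(m,round(s["time_s"],2),np.round(s["tool_pos"],4),np.round(s["ft_force"],2),round(s["opening"],4))
E
python3 - <<'E'
from h import *
ctrl.gripper_to(0,20)
ctrl.move_to([.5238,.336,.10],R); st("above")
print(ctrl.line_to([.5238,.336,.006],max_speed=.08,until_force=6)); st("down")
ctrl.line_to([.5236,.324,.006],max_speed=.04); st("near")
print(ctrl.line_to([.5233,.306,.006],max_speed=.02,until_force=1.0)); st("contact")
ctrl.line_to([.5225,.27,.006],max_speed=.03,until_force=6); st("pushed")
im,d,p=shot("top"); cv2.imwrite("pics/t2.png",cv2.resize(im[130:270,230:440,::-1],None,fx=3,fy=3))
E
```

```text
above 4.5 [0.5244 0.3353 0.1006] [ 0.86 -0.92  0.28] 0.0003
False
down 5.83 [0.5243 0.3362 0.0067] [-0.09  0.32 -0.71] 0.0
near 6.28 [0.5237 0.3236 0.0062] [-0.45 -0.03  0.42] -0.0001
True
contact 6.72 [0.5231 0.3187 0.0055] [ 0.34 -0.71 -0.37] 0.0001
pushed 8.5 [0.5226 0.27   0.0061] [-0.49 -0.48 -0.13] -0.0002
```

View pics/t2.png

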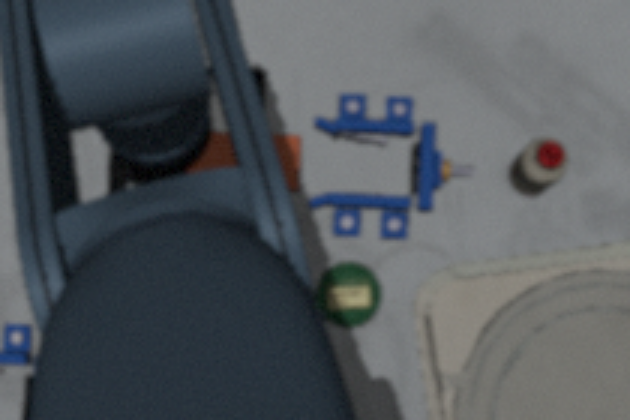

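The stone has slid straight, with its front edge at crop (300,160), centred on the holder's mouth. I'll continue into the channel.

```bash
cat >> h.py <<'E'
def force(n=6,dt=.015):
    a=[]
    for _ in range(n): a.append(ctrl.get_state()["ft_force"]); ctrl.pause(dt)
    return np.mean(a,0)
E
python3 - <<'E'
from h import *
for y,sp in ((.24,.03),(.225,.02),(.212,.015),(.206,.012)):
    x=.5209+(y-.18)*.019
    print(ctrl.line_to([x,y,.006],max_speed=sp,until_force=9)); print(force().round(2)); st()
E
```

```text
False
[-0.27 -0.06  0.13]
 9.8 [0.5219 0.24   0.0059] [-0.87 -0.35  0.34] -0.0
False
[-0.23  0.14  0.09]
 10.8 [0.5218 0.225  0.0061] [ 0.38 -0.26 -0.44] 0.0001
False
[ 2.04  3.3  -0.59]
 11.92 [0.5217 0.212  0.0061] [1.96 3.06 0.26] -0.0
False
[ 2.16  3.14 -0.31]
 12.67 [0.5215 0.2059 0.006 ] [ 2.07  2.82 -0.66] -0.0002
```

```bash
python3 - <<'E'
from h import *
y=.206; hist=[]; step=.0007
while y>.174:
    y-=step; ctrl.line_to([.5209+(y-.18)*.019,y,.006],max_speed=.01,until_force=6)
    f=force(5,.01); hist.append(f[1]); base=np.median(hist[-12:-3]) if len(hist)>5 else 3.2
    rise=f[1]-base
    if rise>1.5: step=.0002
    print(round(y,4),f.round(2),round(rise,2))
    if rise>4 or ctrl.get_state()["time_s"]>36: break
st()
E
```

```text
0.2053 [ 2.15  4.58 -0.21] 1.38
0.2046 [ 1.85  5.4  -0.15] 2.2
0.2044 [ 1.94  5.98 -0.14] 2.78
0.2042 [ 1.59  6.37 -0.14] 3.17
0.204 [1.44 6.69 0.03] 3.49
0.2038 [ 1.09  6.51 -0.43] 1.11
0.2036 [ 1.67  5.14 -0.39] -0.55
0.2034 [ 1.96  4.56 -0.69] -1.42
0.2032 [ 2.42  4.24 -0.78] -1.93
0.203 [ 2.3   4.6  -1.09] -1.38
0.2028 [ 2.42  4.46 -0.36] -1.23
0.2026 [ 2.98  4.38 -0.58] -1.02
0.2024 [ 2.24  4.39 -0.75] -1.01
0.2022 [ 2.21  4.4  -1.21] -0.74
0.202 [ 2.53  4.17 -0.93] -0.44
0.2018 [ 2.5   4.42 -0.44] -0.15
0.2016 [ 3.05  4.62 -0.76] 0.16
0.2014 [ 2.68  4.63 -0.98] 0.23
0.2012 [ 2.58  4.39 -0.56] -0.01
0.201 [ 2.69  4.4  -0.47] 0.0
0.2008 [ 2.91  4.7  -0.52] 0.29
0.2006 [ 3.33  4.35 -0.63] -0.05
0.2004 [ 2.42  4.07 -1.11] -0.33
0.2002 [ 2.93  4.26 -0.35] -0.14
0.2 [ 2.81  4.54 -0.7 ] 0.14
0.1998 [ 2.62  4.07 -0.83] -0.34
0.1996 [ 2.78  4.7  -0.58] 0.3
0.1994 [ 2.76  4.44 -0.67] 0.03
0.1992 [ 2.39  4.27 -0.6 ] -0.11
0.199 [ 2.67  4.73 -0.86] 0.34
0.1988 [ 2.66  4.46 -0.6 ] 0.05
0.1986 [ 2.86  4.46 -0.75] 0.11
0.1984 [ 3.07  4.35 -0.83] -0.0
0.1982 [ 2.42  4.74 -0.85] 0.3
0.198 [ 2.8
[... 859 characters left out ...]
926 [ 3.17  4.64 -0.7 ] 0.04
0.1924 [ 2.99  4.48 -0.49] -0.11
0.1922 [ 3.18  4.31 -1.09] -0.25
0.192 [ 2.57  4.34 -1.  ] -0.22
0.1918 [ 3.49  4.47 -0.72] -0.09
0.1916 [ 3.27  4.61 -0.75] 0.05
0.1914 [ 3.35  4.3  -0.97] -0.18
0.1912 [ 3.02  4.76 -0.53] 0.29
0.191 [ 3.05  4.17 -0.99] -0.31
0.1908 [ 3.09  4.18 -1.19] -0.29
0.1906 [ 3.13  4.31 -1.04] -0.16
0.1904 [ 2.78  4.85 -0.61] 0.38
0.1902 [ 3.12  4.32 -1.1 ] -0.02
0.19 [ 3.16  4.42 -0.72] 0.11
0.1898 [ 3.39  4.57 -0.58] 0.23
0.1896 [ 3.23  4.19 -0.83] -0.14
0.1894 [ 3.5   4.62 -0.86] 0.29
0.1892 [ 3.56  4.62 -0.71] 0.29
0.189 [ 3.06  4.28 -0.61] -0.05
0.1888 [ 3.36  4.38 -1.1 ] 0.05
 36.29 [0.5217 0.189  0.0062] [ 3.1   4.62 -0.79] -0.0003
```

```bash
python3 - <<'E'
from h import *
X=lambda y:.5209+(y-.18)*.019
b=4.45
hit=ctrl.line_to([X(.172),.172,.006],max_speed=.005,until_force=3.5)
y=ctrl.get_state()["tool_pos"][1]; f=force(5,.01); print(hit,f.round(2)); st("hit")
if hit and f[1]-b>1.5:
    pk=0
    while f[1]-b<8.8 and ctrl.get_state()["time_s"]<47.5:
        y-=.0002; ctrl.line_to([X(y),y,.006],max_speed=.01); f=force(5,.01); print(round(y,4),f.round(2))
    ctrl.pause(.4); print(force().round(2)); st("pressed")
E
```

```text
True [0.36 1.13 0.16]
hit 38.12 [0.5216 0.181  0.0059] [-0.03  0.95  0.41] 0.0001
```

```bash
python3 - <<'E'
from h import *
X=lambda y:.5209+(y-.18)*.019
b=4.45; y=ctrl.get_state()["tool_pos"][1]; x=ctrl.get_state()["tool_pos"][0]; st()
f=force(4,.01); print(f.round(2)); low=0
while f[1]-b<8.8 and ctrl.get_state()["time_s"]<46.5:
    y-=.00015 if f[1]>5.5 else .0003
    ctrl.line_to([x,y,.006],max_speed=.01); f=force(4,.01); print(round(y,5),f.round(2),round(ctrl.get_state()["tool_pos"][1],4))
ctrl.pause(.3); print(force().round(2)); st("end")
E
```

```text
38.12 [0.5216 0.181  0.0059] [-0.03  0.95  0.41] 0.0001
[ 0.26  0.8  -0.  ]
0.18072 [ 0.72  3.53 -0.3 ] 0.1809
0.18042 [ 0.72  5.27 -0.19] 0.1809
0.18012 [ 0.6   6.99 -0.5 ] 0.1809
0.17997 [ 0.66  7.11 -0.58] 0.1808
0.17982 [ 0.99  7.53 -0.69] 0.1808
0.17967 [0.77 7.77 0.01] 0.1808
0.17952 [0.76 8.86 0.07] 0.1808
0.17937 [ 0.6   9.43 -0.46] 0.1808
0.17922 [ 0.46  9.86 -0.55] 0.1808
0.17907 [ 0.59 10.77 -0.43] 0.1808
0.17892 [ 0.58 11.27 -0.58] 0.1808
0.17877 [ 0.32 12.13 -0.21] 0.1808
0.17862 [ 0.31 12.85 -0.32] 0.1808
0.17847 [ 0.84 13.04 -0.7 ] 0.1808
0.17832 [ 0.15 13.78 -0.66] 0.1807
[ 1.04 13.34 -0.35]
end 42.82 [0.5214 0.1807 0.006 ] [ 1.44 13.32 -1.24] -0.0
```

About 9 N on the stop above the 4.45 N drag, with the position firm and the press held. Backing off.

```bash
python3 - <<'E'
from h import *
ctrl.line_to([.5216,.197,.007],max_speed=.04); print(force().round(2))
ctrl.line_to([.5216,.197,.15],max_speed=.15); ctrl.line_to([.5216,.28,.22],max_speed=.2); st()
im,d,p=shot("wrist"); cv2.imwrite("pics/e.png",im[...,::-1])
E
```

```text
[ 0.07  0.35 -0.14]
 45.33 [0.5209 0.2795 0.2188] [ 0.51  0.06 -0.42] 0.0004
```

View pics/e.png

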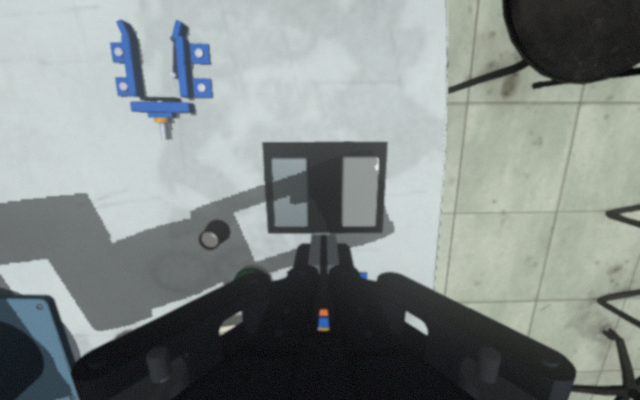

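The grey stone (290,190) and white stone (361,190) are in place and the slot between them is empty. The orange stone is hidden by the gripper, but the stop was felt firmly and the arm is clear. Handing in.

```bash
python3 - <<'E'
from bench import ctrl
print(ctrl.hand_in())
E
```

```text
the job is handed in; nothing more can be done
None
```

The orange stone was slid out of the row into the blue holder, pressed against the end stop with about 9 N (estimated: 13.4 N felt less 4.45 N drag), then released and handed in at about 45 s; I did not see it in the holder afterwards because the gripper blocked the last picture.

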